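# Slide the titration tile out over the end of the step shelf

### The arm

A 7-joint arm with a two-finger parallel gripper is mounted at the origin on the work surface. World frame = base frame: x ahead of the robot, y to its left, z up, the work surface at z = 0. Lengths are in mm, angles in rad, forces in N, time in s.
With the tool pointing down it reaches from about 400 to 875 mm from the base axis. Payload 4.4 kg.
Tool frame: the origin (TCP) lies between the finger pads; the fingertips stand 11 mm ahead of it and the grasp point (between the pads) lies 8 mm behind it; z points along the fingers, y is the line along which they close (so a half turn about z gives the same grasp; the last joint's range is limited). The gripper opens to 85 mm and grips with 20 to 120 N. Pads are 22 mm wide; open, the fingers measure 114 mm over their backs; the gripper's body (76 mm by 85 mm) begins 54 mm behind the grasp point. The pads swing forward as they close: fully open they stand 13 mm farther back than shut.
Start: joints at [1.182, 0.628, 0.038, 1.517, -0.027, 0.996, -0.02], TCP at [206.222, -616.433, 242.313] pointing down, gripper open.
Joint ranges: [-3.06, 3.06], [-0.37, 2.12], [-1.25, 1.32], [0.18, 2.47], [-1.1, 4.24], [0.23, 1.98], [-2.94, 2.94]. Speed limits (rad/s): [2.57, 2.57, 3.14, 3.14, 3.14, 3.14, 3.14].

### API

Orientations are given as a unit quaternion [w, x, y, z].
In Python, from bench import bot gives the robot as it stands.
- The arm moves only by the tool drive_tool, never from a script. Its argument "increments" is a list of rows, each an object of numbers: "hand": the finger opening in mm, from 0 to 85.4; "dx", "dy", "dz": the shift along the tool's x, y, z in mm; "wx", "wy", "wz": the turn, a rotation vector about the tool's x, y, z in rad. In form: [{"hand": .., "dx": .., "dy": .., "dz": .., "wx": .., "wy": .., "wz": ..}, ...]. A call has 1 to 8 rows; each row shifts and turns the commanded pose from where the row before left it, along the tool's axes as they then stand; what a row does not reach is not made up. A row lasts 1/12 s, in which the tool goes at most 41.7 mm and 7.16 degrees, less where a joint would pass 70% of its speed; a pose out of reach is approached as far as the arm can. A call with a gripper value outside its range is refused whole. The fingers move at their own pace and stop on an object; "newtons" is the grip in N (left out, the last holds). Time passes only in rows, so rows that do not move let the fingers close. It gives the time, the measured TCP pose, the force, the opening and the grip force at its end, in the units of the state.
- bot.state(): the state, without advancing time (a new reading comes with each control period).
- bot.capture(name): name is "scene" or "top"; returns a dict with "color" (400x640x3 uint8, red, green, blue), "vfov" (degrees; the focal length in pixels is half the picture's height over the tangent of half this angle, whatever the lens; pixels are square), "cx", "cy" (the principal point, pixels), "R" (3x3) and "t" (3): a world point X has camera coordinates R X + t. Camera axes: x right, y down, z forward; pixel columns grow to the right and rows downward; lengths in mm; the calibration is good to about 2 mm. A picture is of the moment at which its call begins. There is no depth.
- bot.close_job(): hands the job in; it is judged then, once.
The state is a dict: "t": time; "qpos": joint angles; "joint_velocities": joint speeds; "effort": joint torques, N m; "eef_pos": TCP position; "tcp_rot": TCP orientation; "force": force on the tool from outside, world axes, zero at the start; "ft_torque": the same for the moment, N m; "finger_gap": finger opening in mm; "gripper_force": force on a finger pad.
Only numpy, scipy, OpenCV 4.12 (cv2) and the standard library are available. Lean on these libraries where they do the work, as an engineer would, in place of code of your own. Each camera call takes 0.05 s, during which the arm holds its last target. There are 200 camera calls.

### The job

Push the white titration tile along the low step shelf, with the fingertips only and without gripping or lifting it, until about a third of its length sticks out over the shelf end nearest the pH meter, so that the person at the meter can take it by its edge. Leave it lying flat, about straight along the shelf and with no part over the shelf's long sides; leave everything else where it stands and take the hand away.

Things in the scene. Friction and masses are not known exactly. Their poses are not given: they have to be found in the camera images.
- ledge: Step shelf, fixed: a level grey board 160 (x) by 340 (y) by 18 mm on two white feet. Origin on the bench under its centre; z up; x points away from the robot, turned up to 0.3 rad. The tile lies on its top face, 60 mm above the origin. Both short ends (y = +170 and -170 mm) are open; the long side nearest the robot has a lip (x = -80 to -70 mm, 12 mm above the top face), the other none.
- tile: Titration tile: loose plain white glazed plate, 100 (x) by 150 (y, its length) by 8 mm thick, about 0.27 kg (varies by a third), sliding by friction on the shelf. Origin at the centre of its underside; z up. Starts wholly on the shelf, its length within 0.1 rad of the shelf's y axis. It tips off if more than half its length overhangs.
- meter: pH meter, fixed: white wedge-shaped instrument 150 (x) by 190 (y) by 70 mm high, display on its sloping top. Origin at the centre of its underside. It stands beyond one end of the shelf (either one), about 370 mm from the shelf's centre, and tells which end to use: its y in the shelf's frame is positive or negative. Not to be touched.
- bottle: Bystander: loose white reagent bottle with a black cap, 64 mm diameter, 140 mm high, beyond the other end of the shelf. Origin at the centre of its underside.
- beaker: Bystander: loose glass beaker, 68 mm diameter at the rim, 85 mm high, on the bench on the far side of the shelf. Origin at the centre of its underside.
- jar: Bystander: loose small amber jar with a white cap, 52 mm diameter, 60 mm high, on the bench on the far side of the shelf. Origin at the centre of its underside.
There are look-alikes about, which are no part of the job. Several things have the shape of the tile; the one meant has the colours described above.

How it is judged:
By the outcome, as a careful person would: the job done as asked, in the order asked, and still so for the second after the job is handed in, with the robot touching nothing.
It also fails if it takes over 45 s, if anything falls off the work surface, if the arm or the gripper's body presses on something with over 40 N, if the wrist force passes 120 N, or if a joint passes its speed limit or range.

## Working session

There is one attempt and no reset: what is moved stays moved. The work goes in short steps, Python scripts to look and compute and a tool call to move; the robot and the scene stay as the last step left them, time stands still between calls to the robot, and variables do not carry over. Pictures are saved under pics/ and viewed, at most 10 in all, crops included, and the job is handed in when it is done.

Besides the shell and the picture viewer there is one more tool, called after ">>>" as name(argument=value, ...), one argument or row to a line, values as JSON. drive_tool: Moves the arm, as the interface text tells. Its arguments: {"type":"object","properties":{"increments":{"type":"array","items":{"type":"object","properties":{"hand":{"type":"number"},"dx":{"type":"number"},"dy":{"type":"number"},"dz":{"type":"number"},"wx":{"type":"number"},"wy":{"type":"number"},"wz":{"type":"number"}}}},"newtons":{"type":"number"}},"required":["increments"]}

```bash
mkdir -p pics
cat > h.py <<'E'
import numpy as np,cv2,pickle
from bench import bot
def cap(n,f):
    c=bot.capture(n); cv2.imwrite(f'pics/{f}.png',c['color'][:,:,::-1]); pickle.dump(c,open(f'pics/{f}.pkl','wb')); return c
def K(c):
    f=200/np.tan(np.radians(c['vfov'])/2); return f
def ray(c,u,v,z):
    R=np.array(c['R']);t=np.array(c['t']);f=K(c)
    d=R.T@np.array([(u-c['cx'])/f,(v-c['cy'])/f,1]);o=-R.T@t
    return o+d*(z-o[2])/d[2]
def proj(c,X):
    p=np.array(c['R'])@np.array(X,float)+np.array(c['t']);f=K(c)
    return c['cx']+f*p[0]/p[2],c['cy']+f*p[1]/p[2]
E
python3 - <<'E'
from h import *
for n in('scene','top'):
    c=cap(n,n+'0');print(n,c['vfov'],c['cx'],c['cy'],-np.array(c['R']).T@np.array(c['t']))
s=bot.state();print(s['eef_pos'],s['tcp_rot'],s['t'])
a=cv2.imread('pics/top0.png');b=cv2.imread('pics/scene0.png')
E
```

```text
scene 50.9955044045501 323.53777100777944 199.23219353483887 [904.57979088 579.03778149 888.43822467]
top 51.84371550162034 316.842486153111 195.40284916843046 [ 267.68051303   20.90440357 1382.99566806]
[ 206.05018669 -615.88942608  241.48461386] [-8.56226649e-04  9.87000942e-01  1.60712109e-01 -1.60279711e-04] 0.1
```

View pics/top0.png

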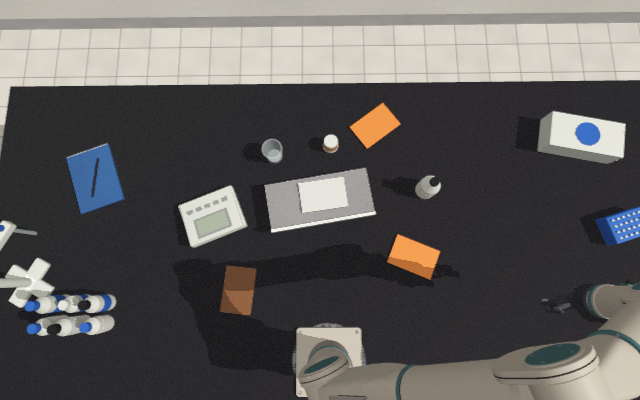

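View pics/scene0.png

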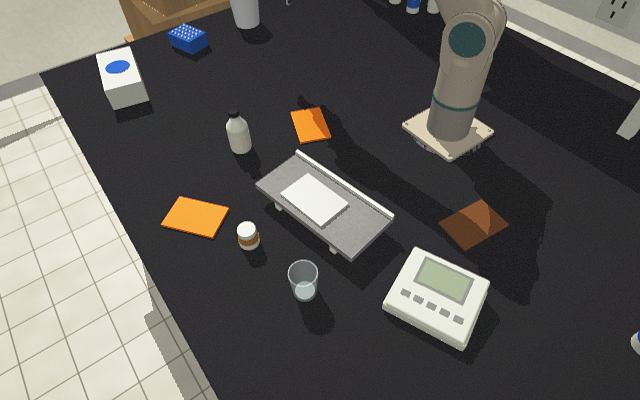

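Top view: the white tile is at (323,194) on the grey shelf, the meter at (212,215) on the +y side, and the bottle at (428,187). The other plates of the same shape are orange (376,125), orange (414,256) and brown (238,290). Only the one on the shelf is white, so that is the tile. I'll confirm it in an enlarged crop.

Run:
```python
import cv2,numpy as np
a=cv2.imread('pics/top0.png')[160:240,255:385];b=cv2.imread('pics/scene0.png')[140:270,245:405]
a=cv2.resize(a,None,fx=5,fy=5,interpolation=cv2.INTER_CUBIC);b=cv2.resize(b,None,fx=4,fy=4,interpolation=cv2.INTER_CUBIC)
cv2.imwrite('pics/ca.png',a);cv2.imwrite('pics/cb.png',b)
```

```text
(no output)
```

View pics/ca.png

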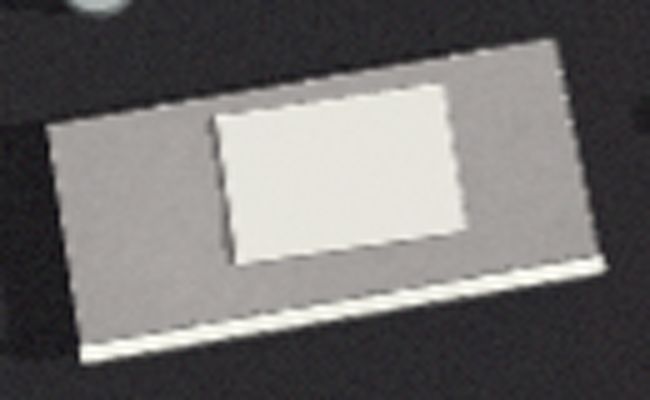

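View pics/cb.png

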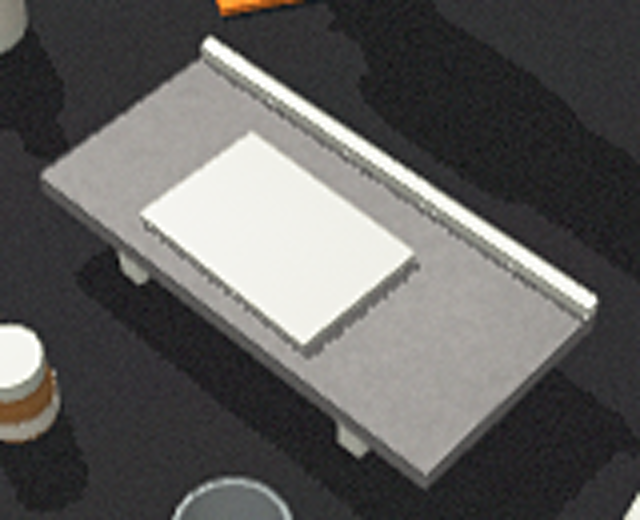

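The crops confirm a plain white plate on the grey board, with the white lip on the robot's side. I'll turn these corners into positions.

```bash
cat >> h.py <<'E'
def pose(P):  # P: corners [+y far, -y far, -y near, +y near]
    P=np.array(P);c=P.mean(0);d=(P[0]-P[1]+P[3]-P[2])[:2]
    return c.round(1),np.arctan2(-d[0],d[1]).round(4),[np.linalg.norm(P[i]-P[(i+1)%4]).round(1) for i in range(4)]
E
python3 - <<'E'
from h import *
L=lambda n:pickle.load(open(f'pics/{n}.pkl','rb'))
a,b=L('top0'),L('scene0')
A=lambda p:((p[0]+.5)/5-.5+255,(p[1]+.5)/5-.5+160)
B=lambda p:((p[0]+.5)/4-.5+245,(p[1]+.5)/4-.5+140)
print('tile top',pose([ray(a,*A(p),68) for p in[(217,116),(443,86),(467,229),(237,264)]]))
print('tile scn',pose([ray(b,*B(p),68) for p in[(306,346),(141,215),(252,132),(413,254)]]))
print('shelf far top',[ray(a,*A(p),60).round(1) for p in[(48,126),(555,39)]],'lip outer top (z72)',[ray(a,*A(p),72).round(1) for p in [(80,347),(603,258)]],[ray(a,*A(p),60).round(1) for p in [(82,362),(606,270)]])
print('shelf far scn',[ray(b,*B(p),60).round(1) for p in[(428,483),(42,179)]],'lip',[ray(b,*B(p),72).round(1) for p in[(597,299),(208,38)]])
E
```

```text
tile top (array([524.4,  13.4,  68. ]), np.float64(0.1362), [np.float64(149.5), np.float64(96.2), np.float64(150.5), np.float64(98.9)])
tile scn (array([528.1,  13.7,  68. ]), np.float64(0.1372), [np.float64(149.3), np.float64(99.8), np.float64(148.4), np.float64(96.9)])
shelf far top [array([559.2, 206.2,  60. ]), array([ 615.4, -129.2,   60. ])] lip outer top (z72) [array([411.7, 181.4,  72. ]), array([ 466.7, -154.5,   72. ])] [array([403.3, 181.4,  60. ]), array([ 460.7, -157.8,   60. ])]
shelf far scn [array([564.9, 210.1,  60. ]), array([ 619.2, -124.9,   60. ])] lip [array([406. , 178.1,  72. ]), array([ 462.9, -156.4,   72. ])]
```

>>> drive_tool(
  increments=[
    {"hand":50,"dx":30,"dy":-24},
    {"hand":50,"dx":30,"dy":-24},
    {"hand":50,"dx":30,"dy":-24},
    {"hand":50,"dx":30,"dy":-24},
    {"hand":50,"dx":30,"dy":-24},
    {"hand":50,"dx":30,"dy":-24},
    {"hand":50,"dx":30,"dy":-24},
    {"hand":50,"dx":30,"dy":-24},
  ],
)

```text
$.increments[0]: bad value
```

>>> drive_tool(
  increments=[
    {"hand":50,"dx":30,"dy":-24},
    {"hand":50,"dx":30,"dy":-24},
    {"hand":50,"dx":30,"dy":-24},
    {"hand":50,"dx":30,"dy":-24},
    {"hand":50,"dx":30,"dy":-24},
    {"hand":50,"dx":30,"dy":-24},
    {"hand":50,"dx":30,"dy":-24},
    {"hand":50,"dx":30,"dy":-24},
  ],
)

```text
$.increments[0]: bad value
```

>>> drive_tool(
  increments=[
    {"wz":-0.12},
    {"wz":-0.12},
    {"wz":-0.12},
    {"wz":-0.12},
    {"wz":-0.12},
    {"wz":-0.12},
  ],
)

```text
$.increments[0]: bad value
```

>>> drive_tool(
  increments=[
    {"wz":-0.12},
    {"wz":-0.12},
    {"wz":-0.12},
    {"wz":-0.12},
    {"wz":-0.12},
    {"wz":-0.09},
    {},
  ],
)

```text
$.increments[0]: bad value
```

```bash
cat >> h.py <<'E'
S=np.array([511,27,0.]);YAW=.163
def where():
    s=bot.state();w,x,y,z=s['tcp_rot']
    from scipy.spatial.transform import Rotation as Ro
    R=Ro.from_quat([x,y,z,w]).as_matrix();p=np.array(s['eef_pos'])
    X=np.array([np.cos(YAW),np.sin(YAW),0]);Y=np.array([-X[1],X[0],0])
    print('t',round(s['t'],2),'p',p.round(1),'shelf',round((p-S)@X,1),round((p-S)@Y,1),'toolx yaw rel shelf y',round(np.arctan2(R[1,0],R[0,0])-YAW-np.pi/2,4),'tilt',R[:,2].round(3),'F',np.round(s['force'],1),'gap',s['finger_gap'])
    return R,p
E
python3 -c "
from h import *
where();print(bot.state()['qpos'])"
```

```text
t 0.1 p [ 206.1 -615.9  241.5] shelf -405.2 -584.9 toolx yaw rel shelf y -1.411 tilt [-0.001  0.002 -1.   ] F [ 0.  -0.7  0.3] gap 85.31214930440066
[ 1.18217741  0.62924298  0.03844772  1.51827864 -0.02697393  0.99633129
 -0.02000614]
```

The first rows were refused, probably because every field has to be given. I'll fill them all in.

>>> drive_tool(
  increments=[
    {"hand":50,"dx":30,"dy":-24,"dz":0,"wx":0,"wy":0,"wz":0},
    {"hand":50,"dx":30,"dy":-24,"dz":0,"wx":0,"wy":0,"wz":0},
    {"hand":50,"dx":30,"dy":-24,"dz":0,"wx":0,"wy":0,"wz":0},
    {"hand":50,"dx":30,"dy":-24,"dz":0,"wx":0,"wy":0,"wz":0},
    {"hand":50,"dx":30,"dy":-24,"dz":0,"wx":0,"wy":0,"wz":0},
    {"hand":50,"dx":30,"dy":-24,"dz":0,"wx":0,"wy":0,"wz":0},
    {"hand":50,"dx":30,"dy":-24,"dz":0,"wx":0,"wy":0,"wz":0},
    {"hand":50,"dx":30,"dy":-24,"dz":0,"wx":0,"wy":0,"wz":0},
  ],
)

```text
t: 0.77
eef_pos: [373.4, -356.4, 242.1]
tcp_rot: [-0.0, 0.987, 0.161, -0.0]
force: [0.7, -0.2, 0.4]
finger_gap: 50.0
gripper_force: 0.0
```

>>> drive_tool(
  increments=[
    {"hand":50,"dx":30,"dy":-24,"dz":0,"wx":0,"wy":0,"wz":0},
    {"hand":50,"dx":30,"dy":-24,"dz":0,"wx":0,"wy":0,"wz":0},
    {"hand":50,"dx":30,"dy":-24,"dz":0,"wx":0,"wy":0,"wz":0},
    {"hand":50,"dx":30,"dy":-24,"dz":0,"wx":0,"wy":0,"wz":0},
    {"hand":50,"dx":30,"dy":-24,"dz":0,"wx":0,"wy":0,"wz":0},
    {"hand":50,"dx":30,"dy":-24,"dz":0,"wx":0,"wy":0,"wz":0},
    {"hand":50,"dx":30,"dy":-24,"dz":0,"wx":0,"wy":0,"wz":0},
    {"hand":50,"dx":30,"dy":-24,"dz":0,"wx":0,"wy":0,"wz":0},
  ],
)

```text
t: 1.43
eef_pos: [540.1, -98.2, 242.1]
tcp_rot: [-0.0, 0.987, 0.161, -0.0]
force: [1.4, -0.1, 0.6]
finger_gap: 50.0
gripper_force: 0.0
```

>>> drive_tool(
  increments=[
    {"hand":50,"dx":0,"dy":0,"dz":0,"wx":0,"wy":0,"wz":-0.12},
    {"hand":50,"dx":0,"dy":0,"dz":0,"wx":0,"wy":0,"wz":-0.12},
    {"hand":50,"dx":0,"dy":0,"dz":0,"wx":0,"wy":0,"wz":-0.12},
    {"hand":50,"dx":0,"dy":0,"dz":0,"wx":0,"wy":0,"wz":-0.12},
    {"hand":50,"dx":0,"dy":0,"dz":0,"wx":0,"wy":0,"wz":-0.12},
    {"hand":50,"dx":0,"dy":0,"dz":0,"wx":0,"wy":0,"wz":-0.12},
  ],
)

```text
t: 1.93
eef_pos: [539.3, -99.9, 241.9]
tcp_rot: [-0.0, 0.866, 0.501, -0.0]
force: [0.4, 0.5, -0.5]
finger_gap: 49.7
gripper_force: 0.0
```

>>> drive_tool(
  increments=[
    {"hand":50,"dx":0,"dy":0,"dz":0,"wx":0,"wy":0,"wz":-0.12},
    {"hand":50,"dx":0,"dy":0,"dz":0,"wx":0,"wy":0,"wz":-0.12},
    {"hand":50,"dx":0,"dy":0,"dz":0,"wx":0,"wy":0,"wz":-0.12},
    {"hand":50,"dx":0,"dy":0,"dz":0,"wx":0,"wy":0,"wz":-0.12},
    {"hand":50,"dx":0,"dy":0,"dz":0,"wx":0,"wy":0,"wz":-0.12},
    {"hand":50,"dx":0,"dy":0,"dz":0,"wx":0,"wy":0,"wz":-0.09},
    {"hand":50,"dx":0,"dy":0,"dz":0,"wx":0,"wy":0,"wz":0},
  ],
)

```text
t: 2.52
eef_pos: [539.3, -100.1, 241.9]
tcp_rot: [-0.0, 0.647, 0.763, -0.0]
force: [0.0, -0.0, 0.2]
finger_gap: 50.0
gripper_force: 0.0
```

```bash
python3 -c "
from h import *
where();print(bot.state()['qpos'])"
```

```text
t 2.52 p [ 539.3 -100.1  241.9] shelf 7.3 -130.0 toolx yaw rel shelf y 0.0009 tilt [-0.001  0.001 -1.   ] F [ 0.  -0.   0.2] gap 49.968358544975644
[ 0.39410348  0.50585524 -0.38920687  1.79542026  0.23875143  0.88759072
  0.06093669]
```

>>> drive_tool(
  increments=[
    {"hand":50,"dx":0,"dy":5,"dz":33,"wx":0,"wy":0,"wz":0},
    {"hand":50,"dx":0,"dy":0,"dz":33,"wx":0,"wy":0,"wz":0},
    {"hand":50,"dx":0,"dy":0,"dz":33,"wx":0,"wy":0,"wz":0},
    {"hand":50,"dx":0,"dy":0,"dz":33,"wx":0,"wy":0,"wz":0},
    {"hand":50,"dx":0,"dy":0,"dz":25,"wx":0,"wy":0,"wz":0},
    {"hand":50,"dx":0,"dy":0,"dz":8,"wx":0,"wy":0,"wz":0},
    {"hand":50,"dx":0,"dy":0,"dz":0,"wx":0,"wy":0,"wz":0},
  ],
)

```text
t: 3.1
eef_pos: [542.9, -99.0, 75.3]
tcp_rot: [-0.002, 0.648, 0.762, -0.001]
force: [-0.8, -0.2, 0.9]
finger_gap: 50.1
gripper_force: 0.0
```

Run:
```python
from h import *
where()
a=cap('top','t1');b=cap('scene','s1')
A=cv2.resize(cv2.imread('pics/t1.png')[150:240,270:400],None,fx=3,fy=3,interpolation=2);B=cv2.resize(cv2.imread('pics/s1.png')[100:250,240:370],None,fx=3,fy=3,interpolation=2)
o=np.zeros((450,780,3),np.uint8);o[:270,:390]=A;o[:,390:]=B;cv2.imwrite('pics/c1.png',o)
```

```text
t 3.1 p [542.9 -99.   75.3] shelf 11.1 -129.5 toolx yaw rel shelf y -0.0024 tilt [-0.005  0.    -1.   ] F [-0.8 -0.2  0.9] gap 50.144156721456675
```

View pics/c1.png

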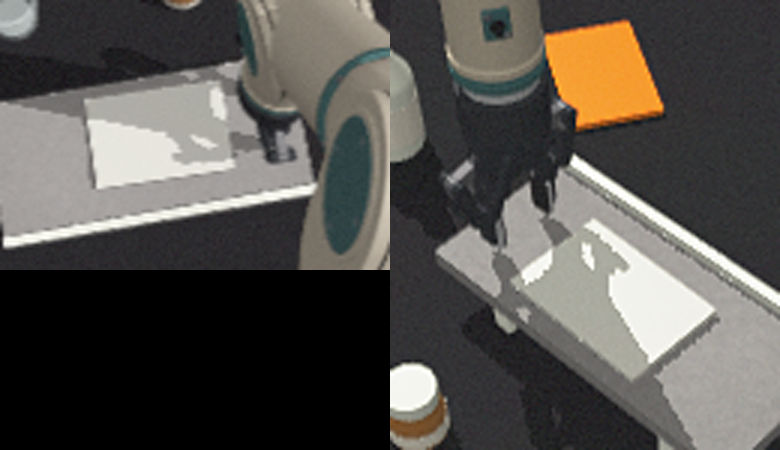

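The crop shows both fingertips hovering just behind the tile's bottle-side end, clear of the lip and spread across its width. Next I'll feel for the shelf in small steps.

>>> drive_tool(
  increments=[
    {"hand":50,"dx":0,"dy":0,"dz":1.5,"wx":0,"wy":0,"wz":0},
    {"hand":50,"dx":0,"dy":0,"dz":1.5,"wx":0,"wy":0,"wz":0},
    {"hand":50,"dx":0,"dy":0,"dz":0,"wx":0,"wy":0,"wz":0},
  ],
)

```text
t: 3.45
eef_pos: [545.3, -99.4, 75.4]
tcp_rot: [0.001, 0.648, 0.762, 0.001]
force: [-0.2, -0.4, 0.1]
finger_gap: 49.7
gripper_force: 0.0
```

>>> drive_tool(
  increments=[
    {"hand":50,"dx":0,"dy":0,"dz":1,"wx":0,"wy":0,"wz":0},
    {"hand":50,"dx":0,"dy":0,"dz":1,"wx":0,"wy":0,"wz":0},
    {"hand":50,"dx":0,"dy":0,"dz":0,"wx":0,"wy":0,"wz":0},
  ],
)

```text
t: 3.7
eef_pos: [544.6, -99.3, 72.5]
tcp_rot: [0.0, 0.648, 0.762, 0.0]
force: [-0.0, 0.6, -0.6]
finger_gap: 49.5
gripper_force: 0.0
```

>>> drive_tool(
  increments=[
    {"hand":50,"dx":0,"dy":0,"dz":1,"wx":0,"wy":0,"wz":0},
    {"hand":50,"dx":0,"dy":0,"dz":1,"wx":0,"wy":0,"wz":0},
    {"hand":50,"dx":0,"dy":0,"dz":0,"wx":0,"wy":0,"wz":0},
  ],
)

```text
t: 3.95
eef_pos: [544.4, -99.2, 70.1]
tcp_rot: [-0.0, 0.648, 0.762, -0.0]
force: [0.2, 0.6, -0.1]
finger_gap: 50.0
gripper_force: 0.0
```

>>> drive_tool(
  increments=[
    {"hand":50,"dx":0,"dy":0,"dz":1,"wx":0,"wy":0,"wz":0},
    {"hand":50,"dx":0,"dy":0,"dz":0,"wx":0,"wy":0,"wz":0},
    {"hand":50,"dx":0,"dy":0,"dz":0,"wx":0,"wy":0,"wz":0},
  ],
)

```text
t: 4.2
eef_pos: [544.5, -99.2, 69.2]
tcp_rot: [-0.0, 0.648, 0.762, -0.0]
force: [0.5, -0.3, 0.2]
finger_gap: 50.0
gripper_force: 0.0
```

>>> drive_tool(
  increments=[
    {"hand":50,"dx":0,"dy":0,"dz":1,"wx":0,"wy":0,"wz":0},
    {"hand":50,"dx":0,"dy":0,"dz":0,"wx":0,"wy":0,"wz":0},
    {"hand":50,"dx":0,"dy":0,"dz":0,"wx":0,"wy":0,"wz":0},
  ],
)

```text
t: 4.45
eef_pos: [544.5, -99.2, 68.3]
tcp_rot: [-0.0, 0.648, 0.762, -0.0]
force: [-0.1, -0.4, -0.5]
finger_gap: 49.8
gripper_force: 0.0
```

>>> drive_tool(
  increments=[
    {"hand":50,"dx":0,"dy":0,"dz":1,"wx":0,"wy":0,"wz":0},
    {"hand":50,"dx":0,"dy":0,"dz":0,"wx":0,"wy":0,"wz":0},
    {"hand":50,"dx":0,"dy":0,"dz":0,"wx":0,"wy":0,"wz":0},
  ],
)

```text
t: 4.7
eef_pos: [544.6, -99.2, 68.0]
tcp_rot: [0.0, 0.648, 0.762, -0.0]
force: [-0.3, 0.3, 6.5]
finger_gap: 50.4
gripper_force: 3.3
```

>>> drive_tool(
  increments=[
    {"hand":50,"dx":0,"dy":0,"dz":1,"wx":0,"wy":0,"wz":0},
    {"hand":50,"dx":0,"dy":0,"dz":0,"wx":0,"wy":0,"wz":0},
    {"hand":50,"dx":0,"dy":0,"dz":0,"wx":0,"wy":0,"wz":0},
  ],
)

```text
t: 4.95
eef_pos: [544.7, -99.2, 68.0]
tcp_rot: [0.001, 0.648, 0.762, -0.0]
force: [-3.7, 0.9, 15.1]
finger_gap: 50.2
gripper_force: 7.6
```

The shelf is at TCP z 68, so the tips stand 8 mm below the TCP. I'll raise to about 71 and advance to contact.

>>> drive_tool(
  increments=[
    {"hand":50,"dx":0,"dy":0,"dz":-5,"wx":0,"wy":0,"wz":0},
    {"hand":50,"dx":4,"dy":0,"dz":0,"wx":0,"wy":0,"wz":0},
    {"hand":50,"dx":6,"dy":0,"dz":0,"wx":0,"wy":0,"wz":0},
    {"hand":50,"dx":6,"dy":0,"dz":0,"wx":0,"wy":0,"wz":0},
    {"hand":50,"dx":6,"dy":0,"dz":0,"wx":0,"wy":0,"wz":0},
    {"hand":50,"dx":6,"dy":0,"dz":0,"wx":0,"wy":0,"wz":0},
    {"hand":50,"dx":6,"dy":0,"dz":0,"wx":0,"wy":0,"wz":0},
    {"hand":50,"dx":6,"dy":0,"dz":0,"wx":0,"wy":0,"wz":0},
  ],
)

```text
t: 5.62
eef_pos: [537.9, -59.2, 71.1]
tcp_rot: [-0.0, 0.647, 0.762, -0.0]
force: [0.1, -2.0, -1.2]
finger_gap: 50.0
gripper_force: 0.5
```

>>> drive_tool(
  increments=[
    {"hand":50,"dx":6,"dy":0,"dz":0,"wx":0,"wy":0,"wz":0},
    {"hand":50,"dx":6,"dy":0,"dz":0,"wx":0,"wy":0,"wz":0},
    {"hand":50,"dx":6,"dy":0,"dz":0,"wx":0,"wy":0,"wz":0},
    {"hand":50,"dx":6,"dy":0,"dz":0,"wx":0,"wy":0,"wz":0},
    {"hand":50,"dx":6,"dy":0,"dz":0,"wx":0,"wy":0,"wz":0},
    {"hand":50,"dx":6,"dy":0,"dz":0,"wx":0,"wy":0,"wz":0},
    {"hand":50,"dx":6,"dy":0,"dz":0,"wx":0,"wy":0,"wz":0},
    {"hand":50,"dx":4,"dy":0,"dz":0,"wx":0,"wy":0,"wz":0},
  ],
)

```text
t: 6.28
eef_pos: [530.6, -13.3, 71.4]
tcp_rot: [-0.0, 0.647, 0.762, 0.0]
force: [0.3, -0.5, -1.2]
finger_gap: 49.7
gripper_force: 0.5
```

Run:
```python
from h import *
where()
a=cap('top','t2');b=cap('scene','s2')
A=cv2.resize(cv2.imread('pics/t2.png')[150:240,250:380],None,fx=3,fy=3,interpolation=2);B=cv2.resize(cv2.imread('pics/s2.png')[120:270,270:400],None,fx=3,fy=3,interpolation=2)
o=np.zeros((450,780,3),np.uint8);o[:270,:390]=A;o[:,390:]=B;cv2.imwrite('pics/c2.png',o)
```

```text
t 6.28 p [530.6 -13.3  71.4] shelf 12.8 -43.0 toolx yaw rel shelf y -0.0004 tilt [ 0.  0. -1.] F [ 0.3 -0.5 -1.2] gap 49.65258420605164
```

View pics/c2.png

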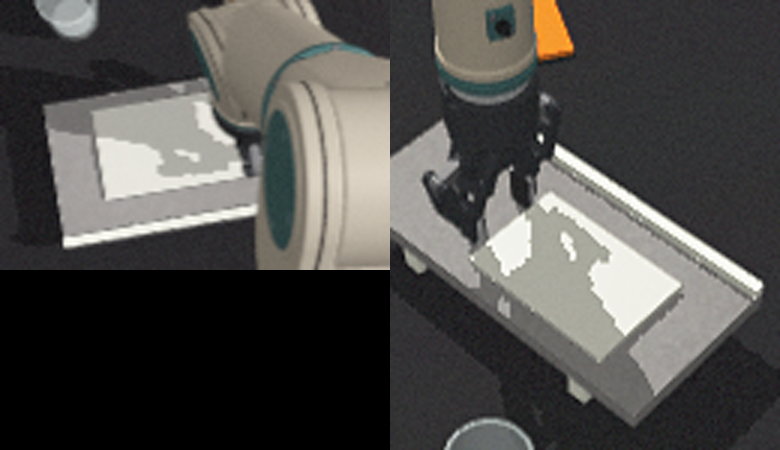

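The tile is sliding straight with both tips on its rear edge. In the scene half its corners are at (600,360), (472,257), (548,194) and (682,286).

```bash
cat >> h.py <<'E'
def rel(P):
    X=np.array([np.cos(YAW),np.sin(YAW),0]);Y=np.array([-X[1],X[0],0])
    return round((P-S)@X,1),round((P-S)@Y,1)
E
python3 - <<'E'
from h import *
a=pickle.load(open('pics/t2.pkl','rb'));b=pickle.load(open('pics/s2.pkl','rb'))
B=lambda p:((p[0]-390+.5)/3-.5+270,(p[1]+.5)/3-.5+120);A=lambda p:((p[0]+.5)/3-.5+250,(p[1]+.5)/3-.5+150)
P=[ray(b,*B(p),68) for p in[(600,358),(472,257),(548,194),(682,286)]]
q=pose(P);print(q,rel(q[0]),[rel(p) for p in P])
print('scene far corner',rel(ray(b,*B((630,422)),60)))
print('top front',[rel(ray(a,*A(p),68)) for p in[(92,113),(105,199)]],'end',[rel(ray(a,*A(p),60)) for p in[(43,106),(65,243)]])
E
```

```text
(array([517.1,  71.5,  68. ]), np.float64(0.1625), [np.float64(146.3), np.float64(93.8), np.float64(149.7), np.float64(97.9)]) (np.float64(13.2), np.float64(42.9)) [(np.float64(62.2), np.float64(116.1)), (np.float64(60.1), np.float64(-30.1)), (np.float64(-33.7), np.float64(-32.0)), (np.float64(-35.7), np.float64(117.7))]
scene far corner (np.float64(85.8), np.float64(168.6))
top front [(np.float64(57.3), np.float64(117.4)), (np.float64(-38.5), np.float64(117.9))] end [(np.float64(76.0), np.float64(169.8)), (np.float64(-77.2), np.float64(168.1))]
```

Tile centre is at shelf y 43 with its front at 117.5, and the shelf end is at about 169. It needs about 101 mm more.

>>> drive_tool(
  increments=[
    {"hand":50,"dx":4,"dy":0,"dz":0,"wx":0,"wy":0,"wz":0},
    {"hand":50,"dx":6,"dy":0,"dz":0,"wx":0,"wy":0,"wz":0},
    {"hand":50,"dx":6,"dy":0,"dz":0,"wx":0,"wy":0,"wz":0},
    {"hand":50,"dx":6,"dy":0,"dz":0,"wx":0,"wy":0,"wz":0},
    {"hand":50,"dx":6,"dy":0,"dz":0,"wx":0,"wy":0,"wz":0},
    {"hand":50,"dx":6,"dy":0,"dz":0,"wx":0,"wy":0,"wz":0},
    {"hand":50,"dx":6,"dy":0,"dz":0,"wx":0,"wy":0,"wz":0},
    {"hand":50,"dx":6,"dy":0,"dz":0,"wx":0,"wy":0,"wz":0},
  ],
)

```text
t: 7.05
eef_pos: [523.2, 31.7, 71.3]
tcp_rot: [0.0, 0.648, 0.762, -0.0]
force: [0.2, -1.7, 0.1]
finger_gap: 50.0
gripper_force: 0.9
```

>>> drive_tool(
  increments=[
    {"hand":50,"dx":6,"dy":0,"dz":0,"wx":0,"wy":0,"wz":0},
    {"hand":50,"dx":6,"dy":0,"dz":0,"wx":0,"wy":0,"wz":0},
    {"hand":50,"dx":6,"dy":0,"dz":0,"wx":0,"wy":0,"wz":0},
    {"hand":50,"dx":5,"dy":0,"dz":0,"wx":0,"wy":0,"wz":0},
    {"hand":50,"dx":5,"dy":0,"dz":0,"wx":0,"wy":0,"wz":0},
    {"hand":50,"dx":4,"dy":0,"dz":0,"wx":0,"wy":0,"wz":0},
    {"hand":50,"dx":3,"dy":0,"dz":0,"wx":0,"wy":0,"wz":0},
    {"hand":50,"dx":0,"dy":0,"dz":0,"wx":0,"wy":0,"wz":0},
  ],
)

```text
t: 7.72
eef_pos: [517.5, 66.7, 71.3]
tcp_rot: [-0.0, 0.647, 0.762, 0.0]
force: [0.6, 0.4, 0.1]
finger_gap: 50.2
gripper_force: 0.0
```

```bash
python3 -c "
from h import *
where()"
```

```text
t 7.72 p [517.5  66.7  71.3] shelf 12.9 38.1 toolx yaw rel shelf y -0.0 tilt [ 0.     0.001 -1.   ] F [0.6 0.4 0.1] gap 50.169592673256886
```

20 to 21 mm still to go.

>>> drive_tool(
  increments=[
    {"hand":50,"dx":3,"dy":0,"dz":0,"wx":0,"wy":0,"wz":0},
    {"hand":50,"dx":4,"dy":0,"dz":0,"wx":0,"wy":0,"wz":0},
    {"hand":50,"dx":4,"dy":0,"dz":0,"wx":0,"wy":0,"wz":0},
    {"hand":50,"dx":4,"dy":0,"dz":0,"wx":0,"wy":0,"wz":0},
    {"hand":50,"dx":3,"dy":0,"dz":0,"wx":0,"wy":0,"wz":0},
    {"hand":50,"dx":2,"dy":0,"dz":0,"wx":0,"wy":0,"wz":0},
    {"hand":50,"dx":0,"dy":0,"dz":0,"wx":0,"wy":0,"wz":0},
  ],
)

```text
t: 8.3
eef_pos: [514.2, 86.4, 71.3]
tcp_rot: [-0.0, 0.647, 0.762, 0.0]
force: [-0.1, -1.0, 0.5]
finger_gap: 49.9
gripper_force: 0.0
```

>>> drive_tool(
  increments=[
    {"hand":50,"dx":-6,"dy":0,"dz":0,"wx":0,"wy":0,"wz":0},
    {"hand":50,"dx":-12,"dy":0,"dz":0,"wx":0,"wy":0,"wz":0},
    {"hand":50,"dx":-20,"dy":0,"dz":-5,"wx":0,"wy":0,"wz":0},
    {"hand":50,"dx":-20,"dy":0,"dz":-25,"wx":0,"wy":0,"wz":0},
    {"hand":50,"dx":-20,"dy":0,"dz":-30,"wx":0,"wy":0,"wz":0},
    {"hand":50,"dx":-20,"dy":0,"dz":-35,"wx":0,"wy":0,"wz":0},
    {"hand":50,"dx":-20,"dy":0,"dz":-35,"wx":0,"wy":0,"wz":0},
    {"hand":50,"dx":-10,"dy":0,"dz":-35,"wx":0,"wy":0,"wz":0},
  ],
)

```text
t: 8.97
eef_pos: [534.7, -44.6, 237.8]
tcp_rot: [0.0, 0.649, 0.761, -0.001]
force: [0.1, -0.8, -0.3]
finger_gap: 50.2
gripper_force: 0.0
```

Run:
```python
from h import *
where()
a=cap('top','t3');b=cap('scene','s3')
A=cv2.resize(cv2.imread('pics/t3.png')[150:250,210:340],None,fx=3,fy=3,interpolation=2);B=cv2.resize(cv2.imread('pics/s3.png')[140:290,280:410],None,fx=3,fy=3,interpolation=2)
o=np.zeros((450,780,3),np.uint8);o[:300,:390]=A;o[:,390:]=B;cv2.imwrite('pics/c3.png',o)
```

```text
t 8.97 p [534.7 -44.6 237.8] shelf 11.8 -74.5 toolx yaw rel shelf y -0.0046 tilt [-0.    -0.001 -1.   ] F [ 0.1 -0.8 -0.3] gap 50.18523565881408
```

View pics/c3.png

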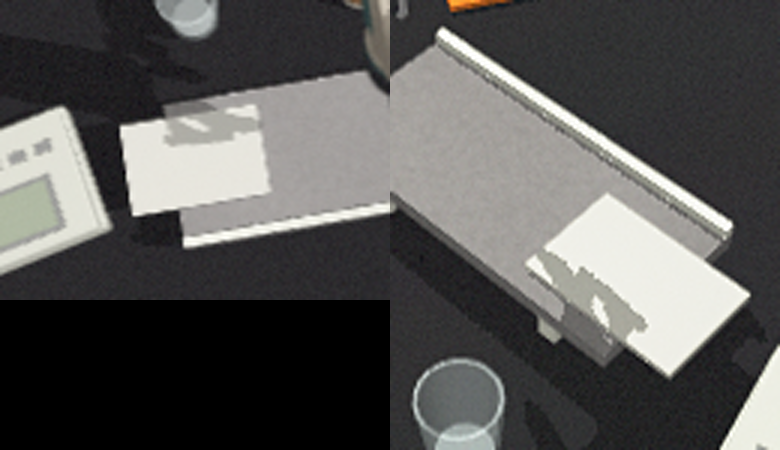

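The tile lies flat and straight, with its meter-side end past the shelf end. Its corners in the top half are (120,126), (257,104), (270,190) and (132,216). I'll put a number on the overhang.

Run:
```python
from h import *
a=pickle.load(open('pics/t3.pkl','rb'));b=pickle.load(open('pics/s3.pkl','rb'))
A=lambda p:((p[0]+.5)/3-.5+210,(p[1]+.5)/3-.5+150);B=lambda p:((p[0]-390+.5)/3-.5+280,(p[1]+.5)/3-.5+140)
for c,f,Q in((a,A,[(120,126),(257,104),(270,190),(132,216)]),(b,B,[(670,375),(526,264),(607,194),(749,294)])):
    P=[ray(c,*f(p),68) for p in Q];q=pose(P);print(q,rel(q[0]),[rel(p) for p in P])
```

```text
(array([498.1, 170.2,  68. ]), np.float64(0.1679), [np.float64(150.9), np.float64(96.0), np.float64(150.6), np.float64(99.9)]) (np.float64(10.5), np.float64(143.4)) [(np.float64(60.1), np.float64(218.3)), (np.float64(58.9), np.float64(67.4)), (np.float64(-37.1), np.float64(68.6)), (np.float64(-39.8), np.float64(219.2))]
(array([500.8, 169.8,  68. ]), np.float64(0.1615), [np.float64(148.6), np.float64(97.9), np.float64(147.3), np.float64(98.3)]) (np.float64(13.1), np.float64(142.6)) [(np.float64(62.4), np.float64(217.1)), (np.float64(62.0), np.float64(68.5)), (np.float64(-35.9), np.float64(68.7)), (np.float64(-35.9), np.float64(216.0))]
```

Both cameras put the overhang at about 48 to 50 mm, a third of 150, with the tile straight and inside both long sides. The hand is clear, so I'm handing it in.

```bash
python3 -c "
from bench import bot
print(bot.close_job())"
```

```text
the job is handed in; nothing more can be done
None
```

The job is handed in: I pushed the white tile with the fingertips until about 48–50 mm (a third of its length) overhangs the shelf end nearest the pH meter; it lies flat and straight within the long sides, and the hand is clear (about 9 s used).

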